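Post the throwing rib into the tool returns box

TASK

Return the wooden throwing rib: pull it up out of its wooden rack and post it, end first, through the narrow sprung slot in the metal plate on top of the plywood returns box, pushing it down until it has dropped right inside. Feel for the slot gently and never force the rib against the plate: the plate has been fitted off centre. Leave the other things on the bench as they are.

Things in the scene. Friction and masses are not known exactly. Their poses are not given: they have to be found in the camera images.
- wood_rib: Throwing rib: flat plain wood, 48 mm wide (x axis), 104 mm long (y axis), 8 mm thick (z axis), both ends fully rounded as seen on the flat, about 50 g. It starts standing on end in the rack, y upright (up to 3 degrees of lean), its upper 50 mm showing. Origin: middle of one flat face (z = 0; the other face is at z = +8). Grip it across its 8 mm near the top end.
- rib_mid (a point): The very middle of the rib, 52 mm from each end and 4 mm inside each face.
- rib_rack: The rack: a fixed wooden block 60 mm (x) by 84 mm (y) by 60 mm high with one slot in its top, in which the rib stands; the slot is 9.5 mm (x) by 49.5 mm (y) and 54 mm deep. Origin: centre of the underside on the bench.
- returns_box: Returns box: fixed, closed plywood box, 130 mm (x) by 160 mm (y), lid at 132 mm, inner floor at 10 mm. Origin: centre of the underside on the bench, z up; the front with a dummy door is -x. The rib must not press on it with more than 30 N, nor the fingers with more than 40 N. When dropped right in, the rib's middle is below 75 mm; stuck in the slot it is higher.
- cobalt_jar: Bystander: closed plastic jar, 60 mm across, 82 mm high, loose; origin at the centre of its underside.
- kiln_ring: Bystander: flat ceramic ring, 68 mm across, 12 mm high; origin at the centre of its underside.
- eraser: Bystander: eraser, 22 x 56 x 12 mm, loose; origin at the centre of its underside.
- loop_tool: Bystander: wooden-handled loop tool lying down, 23 x 178 x 12 mm, long along its y; origin at the centre of its underside.
- needle_tool: Bystander: needle tool lying down, 10 x 142 x 10 mm, long along its y, loose; origin at the centre of its underside.
- plate_mid (a point): Middle of the box's top, 140 mm up, level with the top of the 8 mm steel plate (76 by 118 mm) lying on the lid. The slot in the plate is 11 mm wide along the box's x, 54 mm long along y and centred in y, but was fitted by hand: its middle lies -15 to +15 mm along the box's x from this point, not measured: feel (or look) for it. The plate does not give. Below it the lid is open wide.
- nose_mid (a point): 6 mm below plate_mid: height of two sprung brass bars, one in each end of the slot, standing out 6 mm, pushed back by the rib's edges. They first touch when the rib's lower end is about 15 mm below the plate top, take a push of 2 to 10 N, hold the let-go rib upright while over 25 mm of it stands out, and let it drop by itself when pushed on until only 20 to 5 mm stands out.

How it is judged (in metres and radians):
On the way, in this order (a step that is already met when the one before it is completed fails the run):
1. the rib is lifted clear of the rack (height (world z) of rib_mid above 0.125 m), for 0.1 s.
2. the rib stands upright in the slot, its lower end at least 20 mm in (z of rib_mid in the frame of returns_box between 0.08 and 0.172 m and horizontal distance between rib_mid and returns_box below 0.025 m and angle between the y axis of wood_rib and the z axis of returns_box, either way round below 0.3 rad and angle between the z axis of wood_rib and the x axis of returns_box, either way round below 0.3 rad), for 0.1 s.
At the end, for the whole second after the job is handed in: The rib is at rest wholly inside the returns box: its middle is less than 78 mm above the box's underside and within the box's walls (60 mm either way along x, 75 mm along y) (z of rib_mid in the frame of returns_box between 0.005 and 0.078 m and x of rib_mid in the frame of returns_box between -0.06 and 0.06 m and y of rib_mid in the frame of returns_box between -0.075 and 0.075 m and linear speed of wood_rib below 0.03 m/s); the robot touches nothing.
It fails at once if the rib is pressed against the returns box (plate and slot included) with more than 30 N (contact force between wood_rib and returns_box above 30 N).
It fails at once if the robot's fingers or arm press on the returns box with more than 40 N (contact force between any of the arm, the fingers and returns_box above 40 N).
It fails at once if a bystander (jar, eraser or needle tool) is moved more than 30 mm (distance of any of cobalt_jar, eraser, needle_tool from where it was at the start of the episode above 0.03 m).
It also fails if it takes over 72 s, if anything falls off the work surface, if the arm or the gripper's body presses on something with over 40 N, if the wrist force passes 120 N, or if a joint passes its speed limit or range.

ROBOT

A 6-joint arm with a two-finger parallel gripper is mounted at the origin on a cart in front of the work surface, level with it; the furniture and walls round the work are solid. World frame = base frame: x ahead of the robot, y to its left, z up, the work surface at z = 0. Lengths are in m, angles in degrees, forces in N, time in s.
With the tool pointing down it reaches from about 0.4 to 0.825 m from the base axis. Payload 7 kg.
Tool frame: the origin (TCP) lies at the very end of the fingers, on their centre line; the grasp point (between the pads) lies 19 mm behind it (grasp_offset is the x of the grasp point in the tool frame, in m); x points along the fingers, y is the direction in which the jaws open and shut, and the axes are right-handed (so a half turn about x gives the same grasp; the last joint's range is limited). The gripper opens to 88 mm and grips with 3 to 60 N. Pads are 19 mm wide; open, the fingers measure 130 mm over their backs; the gripper's body (78 mm by 193 mm) begins 47 mm behind the grasp point.
Start: joints at [-50.873, 20.546, 0.682, 0, -70.136, -16.507], TCP at [0.26, -0.623, 0.227] pointing down, gripper open.
Joint ranges: [-176.03, 176.03], [-82.01, 121.73], [-58.28, 71.71], [-173.87, 95.51], [-174.79, -0.11], [-173.66, 173.66]. Speed limits (degrees/s): [136.94, 136.94, 172.46, 180, 180, 180].

INTERFACE

Orientations are given as [roll, pitch, yaw] about the fixed x, y, z axes, in that order (R = Rz(yaw) Ry(pitch) Rx(roll)).
In Python, from plant import get_obs, snapshot, close_job, grasp_offset gives the robot as it stands.
- The arm moves only by the tool carry_out, never from a script. Its argument "series" is a list that holds one entry, the list of rows, each a list of 6 numbers: the shift along the tool's x, y, z in mm, then the turn, a rotation vector about the tool's x, y, z in degrees. A call has 1 to 10 rows; each row is the pose to reach, as a shift and turn from the pose commanded when the call began, along the tool's axes at that moment; what a row does not reach only later rows make up. A row lasts 1/8 s, in which the tool goes at most 62.5 mm and 10.7 degrees, less where a joint would pass 70% of its speed; a pose out of reach is approached as far as the arm can. A call with a gripper value outside its range is refused whole. "hand" is the gripper's target within -1 to 1 (shut at 1, half-way at 0, fully open at -1), set as the call begins (left out, the last holds). The fingers move at their own pace and stop on an object; the grip force is fixed at half the most. Time passes only in rows, so rows that repeat a pose let the fingers close. It gives the time, the measured TCP pose, the force and the opening at its end, in the units of the state.
- get_obs(): the state, without advancing time (a new reading comes with each control period).
- snapshot(name): name is "side" or "top"; returns a dict with "color" (384x512x3 uint8, red, green, blue), "fx", "fy", "cx", "cy" (pixels), "dist_coeffs" ([k1, k2, p1, p2, k3] as OpenCV has them; the pictures are not rectified), "eye" and "attitude" of the camera in the world. Camera axes: x right, y down, z forward; pixel columns grow to the right and rows downward; lengths in m; the calibration is good to about 2 mm. A picture is of the moment at which its call begins. There is no depth.
- close_job(): hands the job in, once; it reports no verdict.
The state is a dict: "clock": time; "joint_pos": joint angles; "qvel": joint speeds; "tau": joint torques, N m; "tool_pos": TCP position; "orientation": TCP orientation; "force": force on the tool from outside, world axes, zero at the start; "moment": the same for the moment, N m; "opening": finger opening in m.
Only numpy, scipy, OpenCV 4.12 (cv2) and the standard library are available. Lean on these libraries where they do the work, as an engineer would, in place of code of your own. Each camera call takes 0.05 s, during which the arm holds its last target.

## Working session

There is one attempt and no reset: what is moved stays moved. The work goes in short steps, Python scripts to look and compute and a tool call to move; the robot and the scene stay as the last step left them, time stands still between calls to the robot, and variables do not carry over. Pictures are saved under pics/ and viewed, and the job is handed in when it is done.

Besides the shell and the picture viewer there is one more tool, called after "Emit:" by a JSON object that holds its "api" and its "payload". carry_out: Moves the arm, as the interface text tells. Its arguments: {"type":"object","properties":{"series":{"type":"array","items":{"type":"array","items":{"type":"array","items":{"type":"number"}}}},"hand":{"type":"number"}},"required":["series"]}

```bash
mkdir -p pics; ls
python3 - <<'E'
from plant import *
import cv2
print(get_obs(), grasp_offset)
for n in("side","top"):
    s=snapshot(n); cv2.imwrite(f"pics/{n}0.png",s["color"][:,:,::-1])
    print({k:v for k,v in s.items() if k!="color"})
E
```

```text
pics
{'clock': 0.0, 'joint_pos': array([-5.08730335e+01,  2.05947404e+01,  6.33337329e-01, -2.23908499e-02,
       -7.01350556e+01, -1.65056896e+01]), 'qvel': array([-0.15555129, -0.03791526, -0.12818463, -0.03718456, -0.01830748,
        0.10163278]), 'tau': array([ 4.46336317e-04, -5.82717705e+01,  2.93055207e+01,  6.99754760e+00,
        6.86664323e-03, -1.55706061e-04]), 'tool_pos': array([ 0.25941479, -0.62262506,  0.22557492]), 'orientation': array([ 94.19775343,  89.9012708 , 116.81140418]), 'force': array([ 0.15558756, -0.12889214, -0.85998829]), 'moment': array([ 0.02389606, -0.01549301, -0.02798722]), 'opening': 0.08777800978569933} -0.0188
{'fx': 426.0901284721344, 'fy': 426.0901284721344, 'cx': 253.84479374371827, 'cy': 189.2875184663624, 'dist_coeffs': array([0.02658627, 0.        , 0.        , 0.        , 0.        ]), 'eye': array([0.52845434, 0.71705846, 0.71072611]), 'attitude': array([-129.56593433,    0.94018197, -179.87688516])}
{'fx': 412.3945375553972, 'fy': 412.3945375553972, 'cx': 254.5727989318854, 'cy': 185.32348509657513, 'dist_coeffs': array([-0.14201536,  0.        ,  0.        ,  0.        ,  0.        ]), 'eye': array([ 0.32884101, -0.01067034,  1.16893305]), 'attitude': array([-167.29875676,    0.18971553,  -93.89123305])}
```

View pics/side0.png

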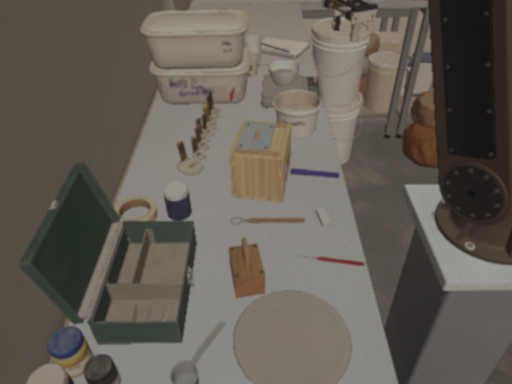

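View pics/top0.png

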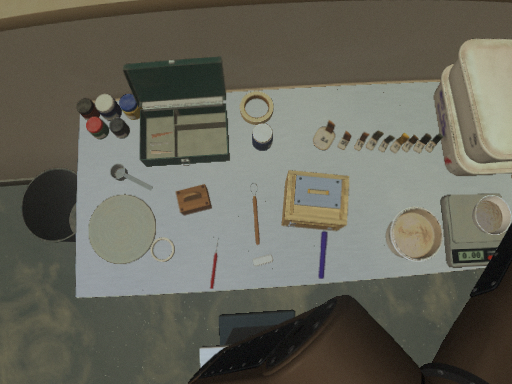

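Run:
```python
import cv2
a=cv2.imread("pics/top0.png");b=cv2.imread("pics/side0.png")
def c(im,x,y,w,h,f,n): cv2.imwrite("pics/"+n,cv2.resize(im[y:y+h,x:x+w],None,fx=f,fy=f,interpolation=cv2.INTER_CUBIC))
c(a,275,160,80,75,8,"c_box.png");c(a,165,170,60,55,10,"c_rack.png")
c(b,215,110,90,95,6,"c_boxs.png");c(b,215,225,70,80,7,"c_racks.png")
```

```text
(no output)
```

View pics/c_box.png

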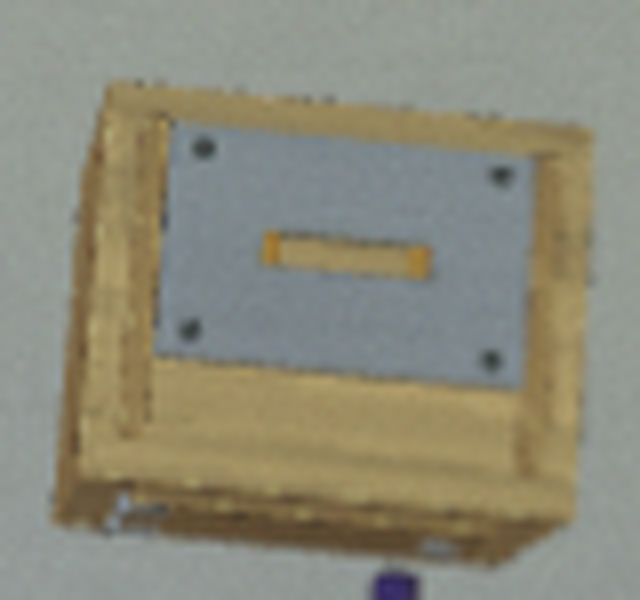

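View pics/c_rack.png

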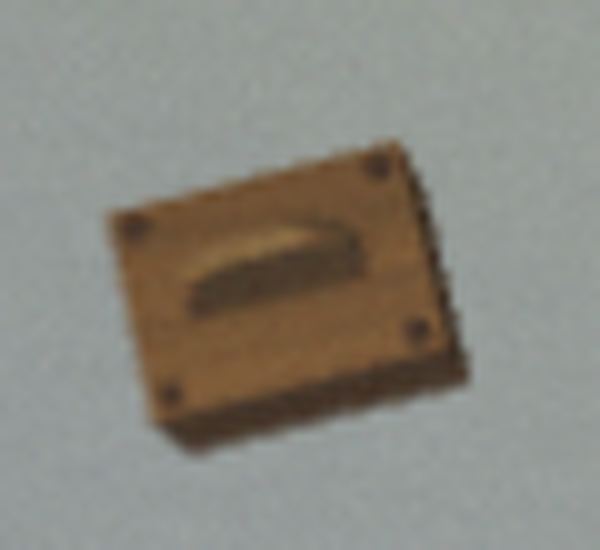

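View pics/c_boxs.png

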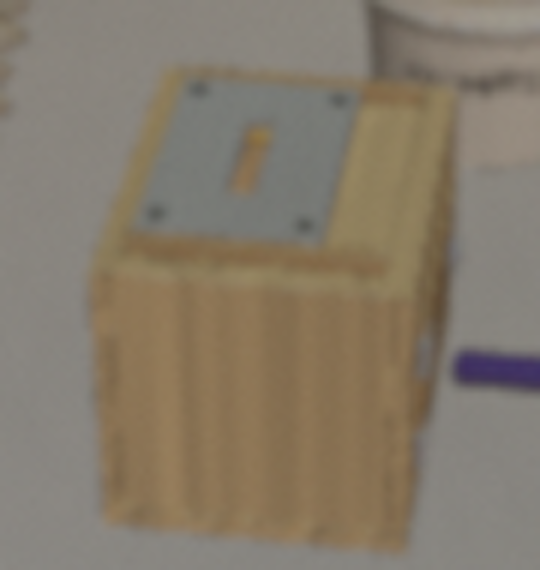

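View pics/c_racks.png

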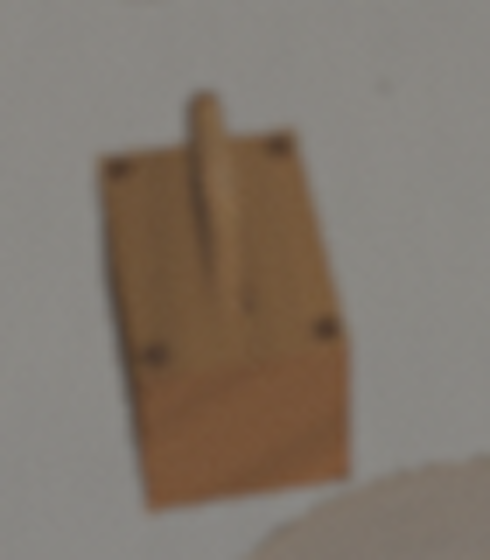

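```bash
cat > h.py <<'E'
import numpy as np,cv2
from scipy.spatial.transform import Rotation as Rn
C={'side':dict(f=426.0901284721344,cx=253.84479374371827,cy=189.2875184663624,d=0.02658627,eye=[0.52845434,0.71705846,0.71072611],att=[-129.56593433,0.94018197,-179.87688516]),
'top':dict(f=412.3945375553972,cx=254.5727989318854,cy=185.32348509657513,d=-0.14201536,eye=[0.32884101,-0.01067034,1.16893305],att=[-167.29875676,0.18971553,-93.89123305])}
def KR(n):
    c=C[n];return np.array([[c['f'],0,c['cx']],[0,c['f'],c['cy']],[0,0,1.]]),np.array([c['d'],0,0,0,0.]),Rn.from_euler('xyz',c['att'],degrees=True).as_matrix(),np.array(c['eye'])
def bp(n,px,z):
    K,d,R,e=KR(n);u=cv2.undistortPoints(np.array(px,float).reshape(-1,1,2),K,d).reshape(-1,2)
    r=np.c_[u,np.ones(len(u))]@R.T
    return e+r*((z-e[2])/r[:,2])[:,None]
def proj(n,P):
    K,d,R,e=KR(n);return cv2.projectPoints((np.array(P,float).reshape(-1,3)-e)@R,np.zeros(3),np.zeros(3),K,d)[0].reshape(-1,2)
def crop(p,x,y,f): return (np.array(p)+.5)/f-.5+[x,y]
E
python3 - <<'E'
from h import *
np.set_printoptions(precision=4,suppress=True)
def rep(t,n,px,z):
    P=bp(n,px,z);print(t,P.mean(0),'\n',P[:,:2]); 
    for i in range(4):
        v=P[(i+1)%4]-P[i];print('   len %.4f ang %.2f'%(np.linalg.norm(v),np.degrees(np.arctan2(v[1],v[0]))))
rep('plate top','top',crop([(172,120),(538,152),(522,388),(155,355)],275,160,8),.14)
rep('slot top','top',crop([(265,232),(430,245),(430,278),(265,263)],275,160,8),.14)
rep('box top','top',crop([(107,85),(593,130),(573,515),(80,475)],275,160,8),.14)
rep('plate side','side',crop([(178,80),(360,90),(325,245),(138,225)],215,110,6),.14)
rep('slot side','side',crop([(247,123),(271,127),(252,195),(228,190)],215,110,6),.14)
rep('box side','side',crop([(172,68),(457,88),(412,295),(93,265)],215,110,6),.14)
rep('rack top','top',crop([(108,215),(398,142),(440,350),(152,420)],165,170,10),.06)
rep('rack side','side',crop([(98,155),(297,128),(350,343),(140,375)],215,225,7),.06)
E
```

```text
plate top [ 0.534  -0.1837  0.14  ] 
 [[ 0.5815 -0.1316]
 [ 0.5628 -0.2489]
 [ 0.4865 -0.2351]
 [ 0.5053 -0.1193]]
   len 0.1189 ang -99.01
   len 0.0776 ang 169.70
   len 0.1173 ang 80.76
   len 0.0771 ang -9.16
slot top [ 0.5335 -0.1837  0.14  ] 
 [[ 0.5426 -0.158 ]
 [ 0.5347 -0.2105]
 [ 0.524  -0.2094]
 [ 0.5326 -0.157 ]]
   len 0.0532 ang -98.55
   len 0.0108 ang 173.90
   len 0.0531 ang 80.74
   len 0.0101 ang -5.49
box top [ 0.5193 -0.1797  0.14  ] 
 [[ 0.5945 -0.1116]
 [ 0.5689 -0.2678]
 [ 0.4449 -0.2469]
 [ 0.4688 -0.0924]]
   len 0.1582 ang -99.30
   len 0.1257 ang 170.43
   len 0.1563 ang 81.21
   len 0.1272 ang -8.72
plate side [ 0.5336 -0.1821  0.14  ] 
 [[ 0.5648 -0.2442]
 [ 0.4865 -0.2339]
 [ 0.5044 -0.1172]
 [ 0.5785 -0.1329]]
   len 0.0789 ang 172.51
   len 0.1181 ang 81.30
   len 0.0758 ang -11.94
   len 0.1122 ang -97.06
slot side [ 0.5339 -0.1811  0.14  ] 
 [[ 0.535  -0.2085]
 [ 0.5249 -0.2051]
 [ 0.533  -0.1535]
 [ 0.5428 -0.1574]]
   len 0.0106 ang 161.28
   len 0.0522 ang 81.04
   len 0.0105 ang -21.84
   len 0.0517 ang -98.66
box side [ 0.5199 -0.1692  0.14  ] 
 [[ 0.5676 -0.2544]
 [ 0.445  -0.2345]
 [ 0.472  -0.0827]
 [ 0.5953 -0.1054]]
   len 0.1242 ang 170.78
   len 0.1542 ang 79.93
   len 0.1254 ang -10.43
   len 0.1515 ang -100.53
rack top [0.5555 0.1501 0.06  ] 
 [[0.5773 0.1956]
 [0.5924 0.1143]
 [0.5333 0.1052]
 [0.5192 0.1851]]
   len 0.0827 ang -79.45
   len 0.0598 ang -171.28
   len 0.0811 ang 100.05
   len 0.0591 ang 10.29
rack side [0.5558 0.1501 0.06  ] 
 [[0.5926 0.1145]
 [0.5339 0.1045]
 [0.5195 0.1855]
 [0.5772 0.1959]]
   len 0.0596 ang -170.29
   len 0.0822 ang 100.04
   len 0.0585 ang 10.24
   len 0.0828 ang -79.26
```

Run:
```python
from h import *
from plant import *
np.set_printoptions(precision=4,suppress=True)
o=get_obs();R=Rn.from_euler('xyz',o['orientation'],degrees=True).as_matrix();print(R)
c=np.array([.5557,.1501,0]);a=np.radians(10.1);X=np.array([np.cos(a),np.sin(a),0]);Y=np.array([-X[1],X[0],0])
for s in(-4,4):
  for n,(x,y,f) in {'side':(215,225,7),'top':(165,170,10)}.items():
    P=[c+X*s/1000+Y*t+[0,0,z] for t,z in((0,.11),(.012,.1068),(-.012,.1068),(.024,.086),(-.024,.086),(.024,.06),(-.024,.06))]
    print(s,n,((proj(n,P)-[x,y]+.5)*f-.5).round(0).tolist())
```

```text
[[-0.0007 -0.3846  0.9231]
 [ 0.0013  0.9231  0.3846]
 [-1.      0.0015 -0.0002]]
-4 side [[230.0, 123.0], [238.0, 163.0], [224.0, 100.0], [247.0, 247.0], [219.0, 121.0], [249.0, 309.0], [222.0, 182.0]]
-4 top [[248.0, 259.0], [206.0, 272.0], [295.0, 250.0], [176.0, 298.0], [349.0, 255.0], [192.0, 315.0], [362.0, 274.0]]
4 side [[202.0, 127.0], [209.0, 167.0], [195.0, 104.0], [218.0, 251.0], [191.0, 124.0], [221.0, 313.0], [194.0, 186.0]]
4 top [[242.0, 230.0], [200.0, 243.0], [288.0, 222.0], [170.0, 269.0], [343.0, 227.0], [186.0, 287.0], [356.0, 246.0]]
```

Emit:
{"api": "carry_out", "payload": {"series": [[[0, 42, 40, -7.75, 0, 0], [0, 84, 80, -15.5, 0, 0], [0, 126, 120, -23.25, 0, 0], [0, 168, 160, -31, 0, 0], [0, 210, 200, -38.75, 0, 0], [0, 252, 240, -46.5, 0, 0], [0, 294, 280, -54.25, 0, 0], [0, 336, 320, -62, 0, 0], [0, 378, 360, -69.75, 0, 0], [0, 420, 400, -77.5, 0, 0]]], "hand": -0.2}}

```text
clock: 1.35
tool_pos: [0.4675, -0.0796, 0.2266]
orientation: [-74.9, 90.0, 25.5]
force: [1.9, -0.4, -0.6]
opening: 0.0527
```

```bash
cat >> h.py <<'E'
np.set_printoptions(precision=4,suppress=True)
def state():
    from plant import get_obs
    o=get_obs();R=Rn.from_euler('xyz',o['orientation'],degrees=True).as_matrix()
    print('t',o['clock'],'p',o['tool_pos'],'F',o['force'],'M',o['moment'],'op',round(o['opening'],4))
    print('xdown tilt',R[:,0],'jaw ang',np.degrees(np.arctan2(R[1,1],R[0,1])),'q',o['joint_pos'])
    return o,R
def goto(xyz,ang):  # jaw angle deg, tool straight down
    o,R=state();a=np.radians(ang)
    y=np.array([np.cos(a),np.sin(a),0]);x=np.array([0,0,-1.]);Rt=np.c_[x,y,np.cross(x,y)]
    print('MOVE mm',(R.T@(np.array(xyz)-o['tool_pos'])*1000).round(1),'rot',np.degrees(Rn.from_matrix(R.T@Rt).as_rotvec()).round(2))
E
python3 -c "
from h import *
goto([.5557,.1501,.2],190.1)"
```

```text
t 1.35 p [ 0.4675 -0.0796  0.2266] F [ 1.9351 -0.4476 -0.6175] M [-0.0762 -0.0202 -0.0152] op 0.0527
xdown tilt [ 0.0003  0.0001 -1.    ] jaw ang -169.61130499656943 q [ 14.1928   1.2596 -23.6908  -0.0038 -65.0323  -3.8025]
MOVE mm [  26.7 -128.2  210. ] rot [0.29 0.   0.02]
```

Emit:
{"api": "carry_out", "payload": {"series": [[[0, -26, 42, 0, 0, 0], [0, -52, 84, 0, 0, 0], [0, -78, 126, 0, 0, 0], [0, -104, 168, 0, 0, 0], [5, -124, 200, 0.3, 0, 0], [10, -124, 200, 0.3, 0, 0], [10, -124, 200, 0.3, 0, 0]]]}}

```text
clock: 2.22
tool_pos: [0.5535, 0.1369, 0.2156]
orientation: [107.3, 89.9, -152.9]
force: [-0.5, -0.2, 0.5]
opening: 0.0525
```

```bash
python3 -c "
from h import *
goto([.5557,.1501,.09],190.1)
from plant import *
s=snapshot('side')['color'][:,:,::-1];t=snapshot('top')['color'][:,:,::-1]
cv2.imwrite('pics/s1.png',np.hstack([cv2.resize(s[150:310,160:310],None,fx=2.6,fy=2.6,interpolation=2),cv2.resize(t[120:280,130:280],None,fx=2.6,fy=2.6,interpolation=2)]))"
```

```text
t 2.225 p [0.5535 0.1369 0.2156] F [-0.4677 -0.2473  0.5347] M [-0.0198  0.0267  0.078 ] op 0.0525
xdown tilt [-0.0019 -0.001  -1.    ] jaw ang -170.16308550861643 q [ 33.5342  11.2408 -13.6538  -0.0148 -65.2243 -23.6911]
MOVE mm [125.6  -4.7  12.8] rot [-0.26 -0.04 -0.11]
```

View pics/s1.png

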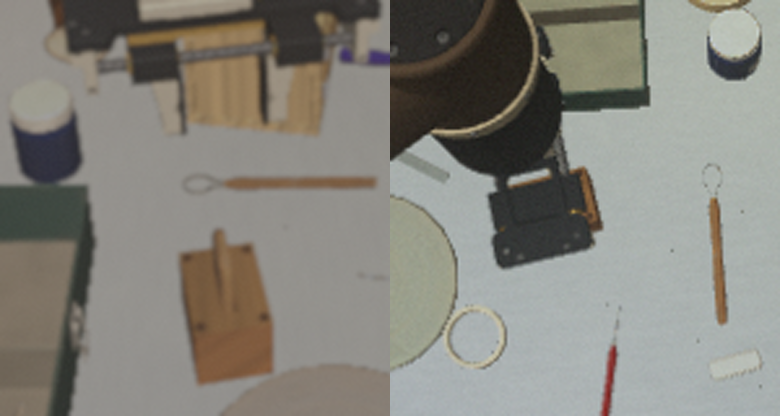

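Emit:
{"api": "carry_out", "payload": {"series": [[[0, -5, 13, -0.2, 0, 0], [40, -5, 13, -0.2, 0, 0], [80, -5, 13, -0.2, 0, 0], [105, -5, 13, -0.2, 0, 0], [120, -5, 13, -0.2, 0, 0], [128, -5, 13, -0.2, 0, 0], [128, -5, 13, -0.2, 0, 0]]]}}

```text
clock: 3.2
tool_pos: [0.5571, 0.1509, 0.0888]
orientation: [-90.6, 90.0, 9.4]
force: [0.6, -0.4, -0.1]
opening: 0.0523
```

```bash
python3 -c "
from h import *
goto([.5557,.1501,.088],190.1)
from plant import *
s=snapshot('side')['color'][:,:,::-1]
cv2.imwrite('pics/s2.png',cv2.resize(s[200:310,200:300],None,fx=5,fy=5,interpolation=2))"
```

```text
t 3.2 p [0.5571 0.1509 0.0888] F [ 0.578  -0.4412 -0.135 ] M [0.0275 0.1584 0.0332] op 0.0523
xdown tilt [ 0.0002  0.     -1.    ] jaw ang -169.97966010345334 q [ 34.5689  18.6663 -21.9766   0.0063 -49.3468 -24.5527]
MOVE mm [ 0.8  1.5 -0.6] rot [-0.08 -0.    0.01]
```

View pics/s2.png

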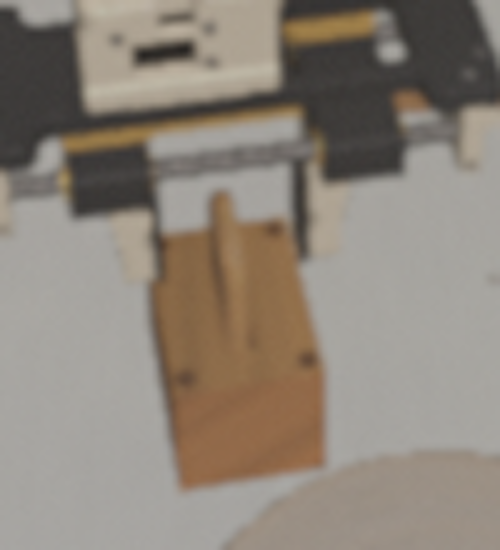

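Emit:
{"api": "carry_out", "payload": {"series": [[[0, 0, 0, 0, 0, 0], [0, 0, 0, 0, 0, 0], [0, 0, 0, 0, 0, 0], [0, 0, 0, 0, 0, 0], [0, 0, 0, 0, 0, 0], [0, 0, 0, 0, 0, 0]]], "hand": 1}}

```text
clock: 4.0
tool_pos: [0.5568, 0.1508, 0.0885]
orientation: [100.6, 90.0, -159.4]
force: [-0.8, -0.3, 0.0]
opening: 0.0084
```

```bash
python3 -c "
from h import *
state()"
```

```text
t 4.0 p [0.5568 0.1508 0.0885] F [-0.8241 -0.2799  0.0115] M [0.0672 0.2622 0.0433] op 0.0084
xdown tilt [-0.0003 -0.0001 -1.    ] jaw ang -169.98196904732708 q [ 34.5689  18.6708 -22.0087  -0.005  -49.3357 -24.5476]
```

Emit:
{"api": "carry_out", "payload": {"series": [[[-10, 0, 0, 0, 0, 0], [-30, 0, 0, 0, 0, 0], [-55, 0, 0, 0, 0, 0], [-85, 0, 0, 0, 0, 0], [-120, 0, 0, 0, 0, 0], [-150, 0, 0, 0, 0, 0], [-170, 0, 0, 0, 0, 0], [-170, 0, 0, 0, 0, 0], [-170, 0, 0, 0, 0, 0]]]}}

```text
clock: 5.12
tool_pos: [0.5564, 0.1506, 0.258]
orientation: [86.1, 89.9, -173.9]
force: [-0.1, -0.6, -1.9]
opening: 0.0078
```

```bash
python3 -c "
from h import *
goto([.5337,-.1828,.258],170.8)
from plant import *
s=snapshot('side')['color'][:,:,::-1]
t=snapshot('top')['color'][:,:,::-1]
cv2.imwrite('pics/s3.png',np.hstack([cv2.resize(s[130:290,190:320],None,fx=3,fy=3,interpolation=2),cv2.resize(t[120:280,130:260],None,fx=3,fy=3,interpolation=2)]))"
```

```text
t 5.125 p [0.5564 0.1506 0.258 ] F [-0.1219 -0.6271 -1.9374] M [0.004  0.1444 0.0277] op 0.0078
xdown tilt [-0.001  -0.0001 -1.    ] jaw ang -169.99167323281677 q [ 34.568   10.2396  -9.2533  -0.0284 -70.5566 -24.5502]
MOVE mm [   0.    80.3 -324.4] rot [19.21 -0.01 -0.06]
```

View pics/s3.png

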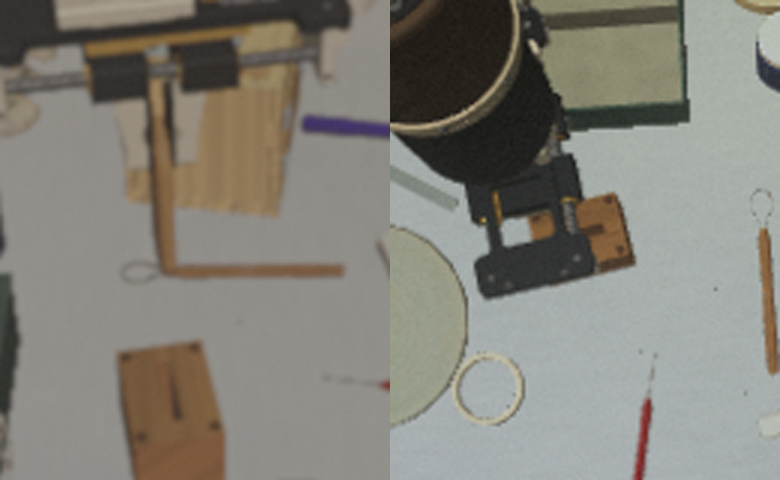

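Emit:
{"api": "carry_out", "payload": {"series": [[[0, 8, -32, 2, 0, 0], [0, 20, -80, 5, 0, 0], [0, 32, -130, 8, 0, 0], [0, 44, -180, 11, 0, 0], [0, 56, -230, 14, 0, 0], [0, 68, -275, 16.5, 0, 0], [0, 76, -308, 18.5, 0, 0], [0, 80, -324, 19.2, 0, 0], [0, 80, -324, 19.2, 0, 0], [0, 80, -324, 19.2, 0, 0]]]}}

```text
clock: 6.48
tool_pos: [0.5346, -0.1815, 0.2583]
orientation: [77.1, 90.0, 158.0]
force: [-1.1, 0.3, -0.7]
opening: 0.0085
```

```bash
python3 -c "
from h import *
goto([.5337,-.1828,.245],170.8)
from plant import *
s=snapshot('side')['color'][:,:,::-1]
t=snapshot('top')['color'][:,:,::-1]
cv2.imwrite('pics/s4raw.png',s)
cv2.imwrite('pics/s4.png',np.hstack([cv2.resize(s[60:210,200:320],None,fx=4,fy=4,interpolation=2),cv2.resize(t[140:290,270:350],None,fx=4,fy=4,interpolation=2)]))"
```

```text
t 6.475 p [ 0.5346 -0.1815  0.2583] F [-1.1046  0.2884 -0.6596] M [ 0.024   0.0484 -0.0028] op 0.0085
xdown tilt [-0.0004  0.0002 -1.    ] jaw ang 170.858423499497 q [  1.0982   9.0652 -10.6702  -0.0116 -70.2901 -10.2359]
MOVE mm [13.3  0.6 -1.4] rot [ 0.06  0.01 -0.03]
```

View pics/s4.png

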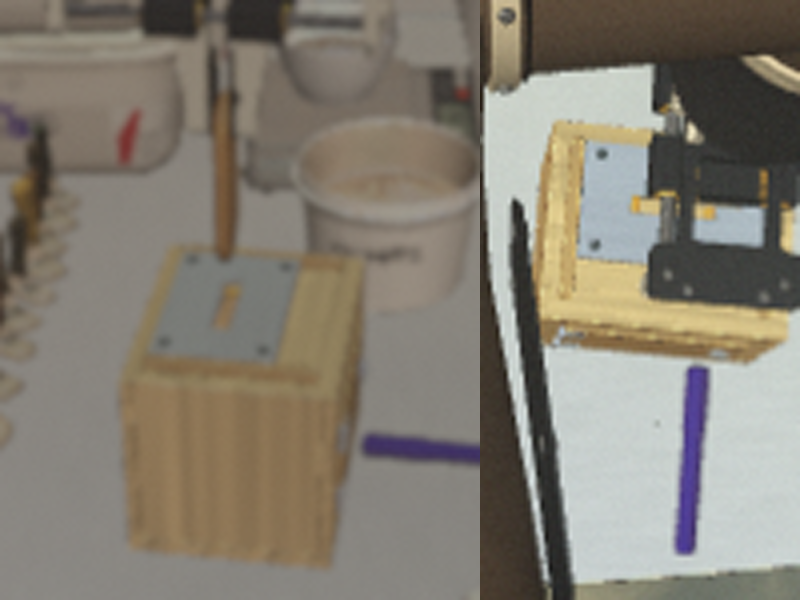

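```bash
python3 -c "
from h import *
s=cv2.imread('pics/s4raw.png');x,y,f=235,70,7
im=cv2.resize(s[y:y+85,x:x+55],None,fx=f,fy=f,interpolation=2);im2=im.copy()
a=np.radians(-9.2);X=np.array([np.cos(a),np.sin(a),0]);Y=np.array([-X[1],X[0],0])
p=np.array([.5346,-.1815,.2583])
th=np.linspace(0,np.pi,40)
for sg in(-4,4):
  P=[p+X*sg/1e3+Y*.024*np.cos(t)+[0,0,-.082+.024-.024*np.sin(t)] for t in th]
  q=((proj('side',P)-[x,y]+.5)*f-.5)
  cv2.polylines(im2,[q.round().astype(int)],False,(0,0,255) if sg>0 else (255,0,0),1)
S=np.array([.5337,-.1828,.14])
q=((proj('side',[S+X*i*.0055+Y*j*.027 for i,j in((1,1),(1,-1),(-1,-1),(-1,1))])-[x,y]+.5)*f-.5)
cv2.polylines(im2,[q.round().astype(int)],True,(0,255,0),1)
cv2.imwrite('pics/s5.png',np.hstack([im,im2]))"
```

```text
(no output)
```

View pics/s5.png

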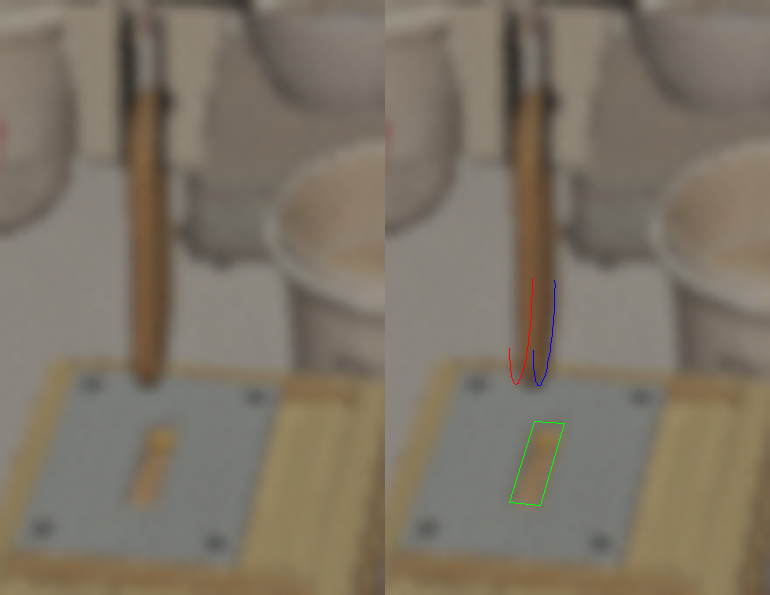

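```bash
cat > fit.py <<'E'
from h import *
import sys
from scipy.optimize import minimize
def fit(fn,p,win,ang=-9.2,slot=None):
    # observed edges: brown (R-B large) per row
    s=cv2.imread(fn).astype(float);x0,x1,r0,r1=win
    rb=s[:,:,2]-s[:,:,0];obs=[]
    for r in range(r0,r1):
        v=rb[r,x0:x1];b=np.median(np.r_[v[:4],v[-4:]]);h=b+(v.max()-b)/2;i=v.argmax()
        l=i
        while v[l]>h:l-=1
        k=i
        while v[k]>h:k+=1
        L=l+(h-v[l])/(v[l+1]-v[l]);Rr=k-(h-v[k])/(v[k-1]-v[k])
        obs.append((r,x0+L,x0+Rr))
    obs=np.array(obs)
    a=np.radians(ang);X=np.array([np.cos(a),np.sin(a),0]);Y=np.array([-X[1],X[0],0]);Z=np.array([0,0,1.])
    th=np.linspace(0,2*np.pi,120)
    o=np.array([(.024*np.cos(t),.024*np.sin(t)+np.sign(np.sin(t))*.028) for t in th])
    def edges(off,lean):
        d=np.cos(lean)*Z+np.sin(lean)*X; n=np.cos(lean)*X-np.sin(lean)*Z
        g=p+Z*.019+X*off   # grasp point; rib top 41-? : top is 22mm above TCP
        c=g+d*(.022-.019-.052)
        P=np.array([c+Y*u+d*w+n*sg for u,w in o for sg in(-.004,.004)])
        q=proj('side',P);h=cv2.convexHull(q.astype(np.float32)).reshape(-1,2)
        h=np.vstack([h,h[:1]]);E=[]
        for r in obs[:,0]:
            xs=[]
            for A,B in zip(h[:-1],h[1:]):
                if (A[1]-r)*(B[1]-r)<=0 and A[1]!=B[1]: xs.append(A[0]+(B[0]-A[0])*(r-A[1])/(B[1]-A[1]))
            E.append((min(xs),max(xs)) if xs else (np.nan,np.nan))
        return np.array(E)
    f=lambda v:np.nanmean(np.abs(edges(v[0]/1e3,np.radians(v[1]))-obs[:,1:]))
    m=minimize(f,[0,0],method='Nelder-Mead');print('offset mm, lean deg(top toward +X)',m.x,m.fun)
    print(np.c_[obs,edges(0,0)][::4])
    return m.x
if __name__=="__main__":
    fit('pics/s4raw.png',np.array([.5346,-.1815,.2583]),(245,270,88,122))
E
python3 fit.py
```

```text
offset mm, lean deg(top toward +X) [-2.6026 -2.4721] 0.9432948589097817
[[ 88.     252.9833 256.8036 252.3334 258.5694]
 [ 92.     252.925  256.8056 251.9518 258.6094]
 [ 96.     253.2738 257.7115 251.8032 258.6494]
 [100.     253.3523 257.9423 251.8668 258.6894]
 [104.     253.5435 258.15   251.9516 258.7294]
 [108.     253.5    258.25   252.0364 258.7694]
 [112.     253.5    258.125  252.1219 258.7551]
 [116.     253.5435 257.7812 252.2076 258.515 ]
 [120.     253.5556 257.5625 252.2993 258.0368]]
```

Emit:
{"api": "carry_out", "payload": {"series": [[[10, 0.3, -1.4, 0, 0, 0], [20, 0.3, -1.4, 0, 0, 0], [30, 0.3, -1.4, 0, 0, 0], [33, 0.3, -1.4, 0, 0, 0], [33, 0.3, -1.4, 0, 0, 0], [33, 0.3, -1.4, 0, 0, 0]]]}}

```text
clock: 7.32
tool_pos: [0.5342, -0.1836, 0.2259]
orientation: [-95.4, 90.0, -14.6]
force: [0.7, 0.5, -0.5]
opening: 0.0087
```

```bash
python3 -c "
from h import *
goto([.5337,-.1828,.215],170.8)
from plant import *
s=snapshot('side')['color'][:,:,::-1]
t=snapshot('top')['color'][:,:,::-1]
cv2.imwrite('pics/s6.png',np.hstack([cv2.resize(s[100:170,225:285],None,fx=7,fy=7,interpolation=2),cv2.resize(t[165:235,280:325],None,fx=7,fy=7,interpolation=2)]))"
```

```text
t 7.325 p [ 0.5342 -0.1836  0.2259] F [ 0.7485  0.5111 -0.521 ] M [0.06   0.1317 0.0377] op 0.0087
xdown tilt [ 0.0005 -0.0001 -1.    ] jaw ang 170.81930059876328 q [  0.8892  10.2318 -13.5479   0.0091 -66.1902 -10.0736]
MOVE mm [10.9  0.7  0.7] rot [ 0.02 -0.    0.03]
```

View pics/s6.png

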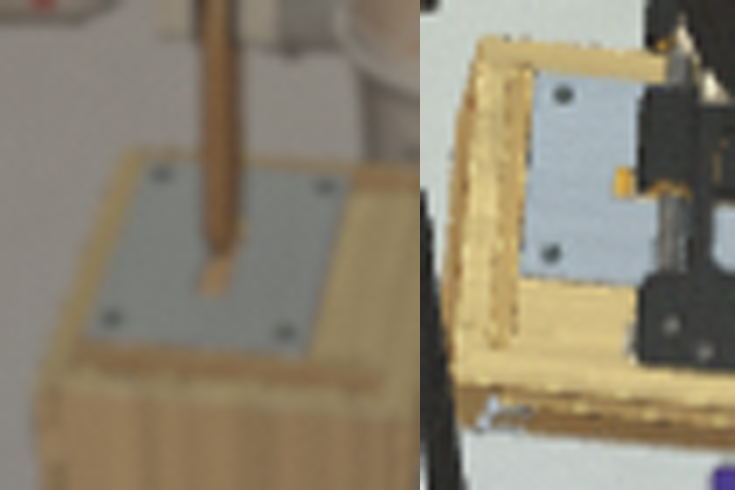

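Emit:
{"api": "carry_out", "payload": {"series": [[[1, 0, 0, 0, 0, 0], [2, 0, 0, 0, 0, 0], [3, 0, 0, 0, 0, 0], [4, 0, 0, 0, 0, 0], [4.5, 0, 0, 0, 0, 0], [5, 0, 0, 0, 0, 0], [5.5, 0, 0, 0, 0, 0], [6, 0, 0, 0, 0, 0], [6, 0, 0, 0, 0, 0]]]}}

```text
clock: 8.55
tool_pos: [0.534, -0.1835, 0.2195]
orientation: [93.9, 90.0, 174.7]
force: [-0.2, 0.1, -0.7]
opening: 0.0082
```

```bash
python3 -c "
from h import *
state()"
```

```text
t 8.55 p [ 0.534  -0.1835  0.2195] F [-0.1638  0.1034 -0.7413] M [0.0019 0.0888 0.0183] op 0.0082
xdown tilt [-0.0001  0.     -1.    ] jaw ang 170.8202057314024 q [  0.8923  10.4848 -14.0886  -0.0005 -65.4311 -10.0719]
```

No contact yet; continue a few mm.

Emit:
{"api": "carry_out", "payload": {"series": [[[0.5, 0, 0, 0, 0, 0], [1, 0, 0, 0, 0, 0], [1.5, 0, 0, 0, 0, 0], [2, 0, 0, 0, 0, 0], [2.5, 0, 0, 0, 0, 0], [3, 0, 0, 0, 0, 0], [3, 0, 0, 0, 0, 0]]]}}

```text
clock: 9.43
tool_pos: [0.5339, -0.1835, 0.2165]
orientation: [102.2, 90.0, -177.0]
force: [0.1, -0.3, -1.0]
opening: 0.0082
```

```bash
python3 -c "
from h import *
state()"
```

```text
t 9.425 p [ 0.5339 -0.1835  0.2165] F [ 0.1038 -0.2704 -1.0152] M [ 0.0303  0.0916 -0.0003] op 0.0082
xdown tilt [-0.0001 -0.     -1.    ] jaw ang 170.82192494307102 q [  0.8929  10.607  -14.3438   0.0003 -65.0561 -10.0711]
```

Emit:
{"api": "carry_out", "payload": {"series": [[[1, 0, 0, 0, 0, 0], [2, 0, 0, 0, 0, 0], [3, 0, 0, 0, 0, 0], [4, 0, 0, 0, 0, 0], [5, 0, 0, 0, 0, 0], [6, 0, 0, 0, 0, 0], [7, 0, 0, 0, 0, 0], [7, 0, 0, 0, 0, 0]]]}}

```text
clock: 10.42
tool_pos: [0.534, -0.1835, 0.2096]
orientation: [-74.3, 90.0, 6.5]
force: [0.0, 0.5, -0.3]
opening: 0.0086
```

```bash
python3 -c "
from h import *
state()
from plant import *
s=snapshot('side')['color'][:,:,::-1]
cv2.imwrite('pics/s7.png',cv2.resize(s[80:170,215:295],None,fx=6,fy=6,interpolation=2))"
```

```text
t 10.425 p [ 0.534  -0.1835  0.2096] F [ 0.0012  0.4654 -0.2697] M [ 0.1     0.1155 -0.0147] op 0.0086
xdown tilt [ 0.  0. -1.] jaw ang 170.8200962680283 q [  0.8925  10.9022 -14.9208  -0.0002 -64.1755 -10.0723]
```

View pics/s7.png

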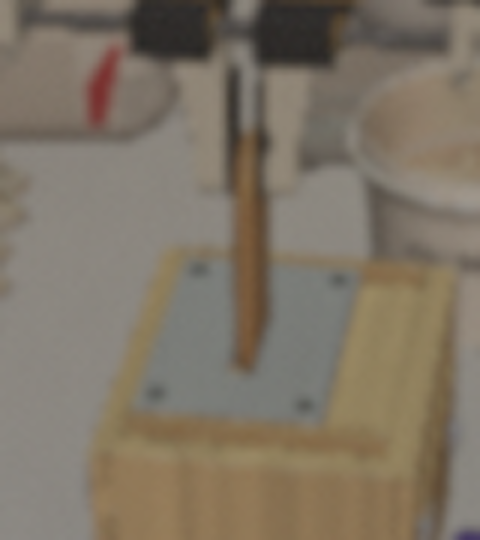

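Emit:
{"api": "carry_out", "payload": {"series": [[[1.5, 0, 0, 0, 0, 0], [3, 0, 0, 0, 0, 0], [4.5, 0, 0, 0, 0, 0], [6, 0, 0, 0, 0, 0], [7, 0, 0, 0, 0, 0], [8, 0, 0, 0, 0, 0]]]}}

```text
clock: 11.22
tool_pos: [0.5347, -0.1837, 0.2026]
orientation: [-101.1, 89.9, -20.3]
force: [-0.8, 1.9, 8.9]
opening: 0.0085
```

```bash
python3 -c "
from h import *
state()"
```

```text
t 11.225 p [ 0.5347 -0.1837  0.2026] F [-0.8266  1.8664  8.875 ] M [ 0.8711  0.2291 -0.0219] op 0.0085
xdown tilt [ 0.0018 -0.0007 -1.    ] jaw ang 170.8465749752587 q [  0.9004  11.2056 -15.5155   0.0443 -63.1767 -10.0738]
```

Emit:
{"api": "carry_out", "payload": {"series": [[[0.5, 0, 0, 0, 0, 0], [1, 0, 0, 0, 0, 0], [1.5, 0, 0, 0, 0, 0], [2, 0, 0, 0, 0, 0]]]}}

```text
clock: 11.72
tool_pos: [0.5348, -0.1838, 0.2007]
orientation: [-99.6, 89.9, -18.8]
force: [-0.5, 2.2, 5.2]
opening: 0.0085
```

```bash
python3 -c "
from h import *
state()"
```

```text
t 11.725 p [ 0.5348 -0.1838  0.2007] F [-0.506   2.1571  5.2031] M [ 0.8755 -0.0151 -0.0471] op 0.0085
xdown tilt [ 0.0022 -0.0007 -1.    ] jaw ang 170.84526509215573 q [  0.894   11.2917 -15.672    0.0494 -62.9133 -10.0712]
```

Emit:
{"api": "carry_out", "payload": {"series": [[[1, 0, 0.5, 0, 0, 0], [2, 0, 0.5, 0, 0, 0], [3.5, 0, 0.5, 0, 0, 0], [5, 0, 0.5, 0, 0, 0], [6.5, 0, 0.5, 0, 0, 0], [8, 0, 0.5, 0, 0, 0]]]}}

```text
clock: 12.48
tool_pos: [0.5351, -0.1834, 0.1927]
orientation: [-103.5, 89.8, -22.7]
force: [0.4, 0.9, 6.8]
opening: 0.0082
```

```bash
python3 -c "
from h import *
state()"
```

```text
t 12.475 p [ 0.5351 -0.1834  0.1927] F [0.4121 0.8599 6.7988] M [ 0.5232 -0.0529 -0.0309] op 0.0082
xdown tilt [ 0.0024 -0.001  -1.    ] jaw ang 170.85022436077978 q [  0.9433  11.6535 -16.3165   0.0683 -61.8923 -10.1252]
```

Emit:
{"api": "carry_out", "payload": {"series": [[[2, 0, 0, 0, 0, 0], [4, 0, 0, 0, 0, 0], [6, 0, 0, 0, 0, 0], [8, 0, 0, 0, 0, 0], [10, 0, 0, 0, 0, 0], [12, 0, 0, 0, 0, 0], [14, 0, 0, 0, 0, 0]]]}}

```text
clock: 13.35
tool_pos: [0.5352, -0.1833, 0.1788]
orientation: [-99.5, 89.8, -18.6]
force: [0.9, 0.8, 7.6]
opening: 0.0082
```

```bash
python3 -c "
from h import *
state()"
```

```text
t 13.35 p [ 0.5352 -0.1833  0.1788] F [0.894  0.8467 7.6004] M [0.7603 0.023  0.0452] op 0.0082
xdown tilt [ 0.0027 -0.0009 -1.    ] jaw ang 170.85520372962816 q [  0.9494  12.3236 -17.4015   0.0624 -60.1227 -10.1253]
```

Emit:
{"api": "carry_out", "payload": {"series": [[[2, 0, 0, 0, 0, 0], [4, 0, 0, 0, 0, 0], [6, 0, 0, 0, 0, 0], [8, 0, 0, 0, 0, 0], [10, 0, 0, 0, 0, 0], [12, 0, 0, 0, 0, 0], [14, 0, 0, 0, 0, 0], [16, 0, 0, 0, 0, 0], [18, 0, 0, 0, 0, 0]]]}}

```text
clock: 14.48
tool_pos: [0.5354, -0.1832, 0.1609]
orientation: [-95.0, 89.8, -14.1]
force: [0.0, 2.8, 8.9]
opening: 0.0083
```

```bash
python3 -c "
from h import *
state()
from plant import *
s=snapshot('side')['color'][:,:,::-1]
cv2.imwrite('pics/s8.png',cv2.resize(s[80:170,215:295],None,fx=6,fy=6,interpolation=2))"
```

```text
t 14.475 p [ 0.5354 -0.1832  0.1609] F [0.0494 2.792  8.9336] M [ 1.0378 -0.0965 -0.0161] op 0.0083
xdown tilt [ 0.003  -0.0008 -1.    ] jaw ang 170.8634572544529 q [  0.9601  13.2451 -18.7467   0.0545 -57.8366 -10.1256]
```

View pics/s8.png

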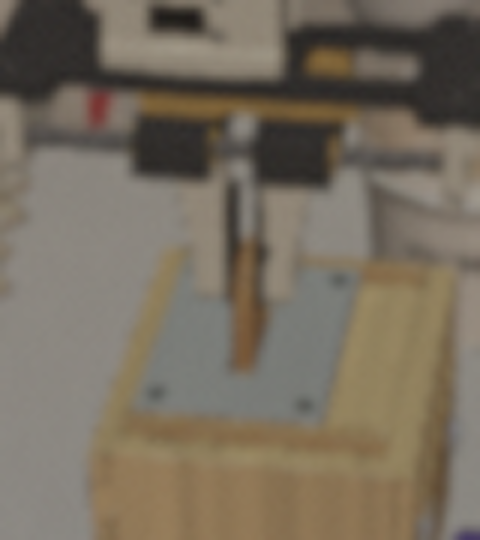

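Emit:
{"api": "carry_out", "payload": {"series": [[[2, 0, 0, 0, 0, 0], [4, 0, 0, 0, 0, 0], [6, 0, 0, 0, 0, 0], [8, 0, 0, 0, 0, 0], [9, 0, 0, 0, 0, 0], [9, 0, 0, 0, 0, 0]]]}}

```text
clock: 15.28
tool_pos: [0.5352, -0.183, 0.1511]
orientation: [-87.1, 89.9, -6.3]
force: [1.8, 2.1, 3.0]
opening: 0.0081
```

Emit:
{"api": "carry_out", "payload": {"series": [[[0, 0, 0, 0, 0, 0], [0, 0, 0, 0, 0, 0], [0, 0, 0, 0, 0, 0], [0, 0, 0, 0, 0, 0]]], "hand": -0.3}}

```text
clock: 15.78
tool_pos: [0.5338, -0.1831, 0.1503]
orientation: [102.1, 90.0, -177.1]
force: [-0.2, 0.3, 0.2]
opening: 0.0428
```

```bash
python3 -c "
from h import *
state()
from plant import *
s=snapshot('side')['color'][:,:,::-1]
cv2.imwrite('pics/s9.png',cv2.resize(s[80:170,215:295],None,fx=6,fy=6,interpolation=2))"
```

```text
t 15.775 p [ 0.5338 -0.1831  0.1503] F [-0.1735  0.3084  0.1669] M [ 0.0691  0.0652 -0.0323] op 0.0428
xdown tilt [-0.0006 -0.     -1.    ] jaw ang 170.8138804532387 q [  0.9382  13.8068 -19.5096   0.0014 -56.719  -10.1251]
```

View pics/s9.png

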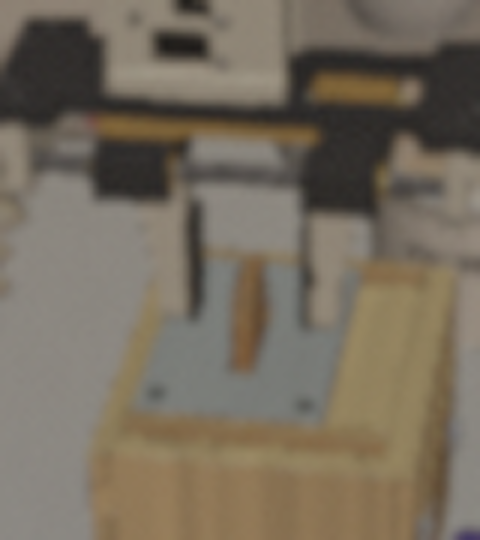

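Emit:
{"api": "carry_out", "payload": {"series": [[[-10, 0, 0, 0, 0, 0], [-25, 0, 0, 0, 0, 0], [-40, 0, 0, 0, 0, 0], [-50, 0, 0, 0, 0, 0], [-50, 0, 0, 0, 0, 0]]]}}

```text
clock: 16.45
tool_pos: [0.5346, -0.183, 0.2018]
orientation: [-81.1, 89.9, -0.3]
force: [-0.7, -0.2, -0.3]
opening: 0.0568
```

Emit:
{"api": "carry_out", "payload": {"series": [[[0, 0, 0, 0, 0, 0], [0, 0, 0, 0, 0, 0], [0, 0, 0, 0, 0, 0], [0, 0, 0, 0, 0, 0], [0, 0, 0, 0, 0, 0], [0, 0, 0, 0, 0, 0]]], "hand": 1}}

```text
clock: 17.2
tool_pos: [0.5341, -0.183, 0.2006]
orientation: [-97.6, 90.0, -16.8]
force: [-0.0, -0.1, -0.3]
opening: 0.0036
```

```bash
python3 -c "
from h import *
state()
from plant import *
s=snapshot('side')['color'][:,:,::-1]
cv2.imwrite('pics/s10.png',cv2.resize(s[70:160,215:295],None,fx=6,fy=6,interpolation=2))"
```

```text
t 17.2 p [ 0.5341 -0.183   0.2006] F [-0.0067 -0.0922 -0.2879] M [ 0.0151  0.1034 -0.0214] op 0.0036
xdown tilt [ 0. -0. -1.] jaw ang 170.82239868511684 q [  0.9471  11.288  -15.6699   0.0005 -63.0408 -10.1249]
```

View pics/s10.png

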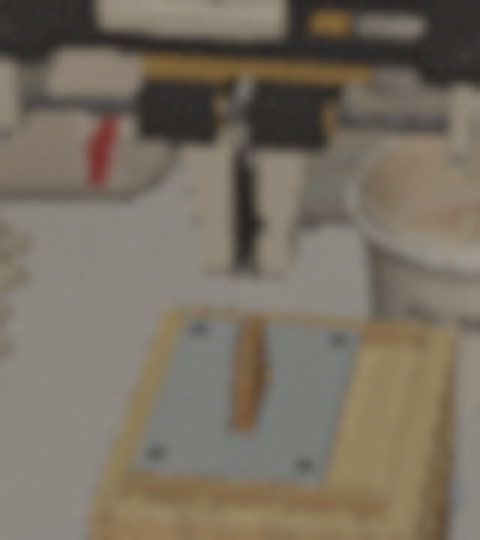

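Emit:
{"api": "carry_out", "payload": {"series": [[[0, 0, 0, 0, 0, 0], [8, 0, 0, 0, 0, 0], [16, 0, 0, 0, 0, 0], [22, 0, 0, 0, 0, 0], [24, 0, 0, 0, 0, 0], [26, 0, 0, 0, 0, 0], [28, 0, 0, 0, 0, 0], [30, 0, 0, 0, 0, 0], [31, 0, 0, 0, 0, 0]]]}}

```text
clock: 18.38
tool_pos: [0.5352, -0.1832, 0.1707]
orientation: [-96.1, 89.8, -15.2]
force: [-0.2, -0.1, 6.8]
opening: 0.0004
```

```bash
python3 -c "
from h import *
state()"
```

```text
t 18.375 p [ 0.5352 -0.1832  0.1707] F [-0.1675 -0.079   6.7788] M [ 0.2148 -0.0084 -0.0246] op 0.0004
xdown tilt [ 0.0027 -0.0007 -1.    ] jaw ang 170.84888246523644 q [  0.9493  12.7298 -18.0125   0.0512 -59.1063 -10.1266]
```

Contact on the rib's top; push on steadily.

Emit:
{"api": "carry_out", "payload": {"series": [[[1.5, 0, 0, 0, 0, 0], [3, 0, 0, 0, 0, 0], [4.5, 0, 0, 0, 0, 0], [6, 0, 0, 0, 0, 0], [7.5, 0, 0, 0, 0, 0], [9, 0, 0, 0, 0, 0], [10.5, 0, 0, 0, 0, 0]]]}}

```text
clock: 19.25
tool_pos: [0.5355, -0.183, 0.1606]
orientation: [-89.2, 89.8, -8.4]
force: [1.0, 1.4, 6.5]
opening: 0.0005
```

```bash
python3 -c "
from h import *
state()
from plant import *
s=snapshot('side')['color'][:,:,::-1]
cv2.imwrite('pics/s11.png',cv2.resize(s[80:170,215:295],None,fx=6,fy=6,interpolation=2))"
```

```text
t 19.25 p [ 0.5355 -0.183   0.1606] F [0.9981 1.3888 6.5209] M [ 0.4898  0.014  -0.0383] op 0.0005
xdown tilt [ 0.0035 -0.0005 -1.    ] jaw ang 170.85905011693023 q [  0.9633  13.2583 -18.7699   0.0388 -57.7723 -10.1249]
```

View pics/s11.png

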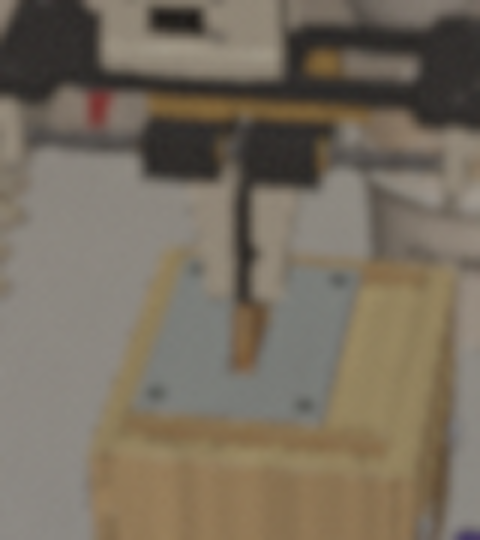

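Emit:
{"api": "carry_out", "payload": {"series": [[[1.5, 0, 0, 0, 0, 0], [3, 0, 0, 0, 0, 0], [4.5, 0, 0, 0, 0, 0], [6, 0, 0, 0, 0, 0], [7.5, 0, 0, 0, 0, 0], [9, 0, 0, 0, 0, 0], [10.5, 0, 0, 0, 0, 0], [12, 0, 0, 0, 0, 0], [12, 0, 0, 0, 0, 0]]]}}

```text
clock: 20.42
tool_pos: [0.534, -0.183, 0.1469]
orientation: [102.4, 90.0, -176.8]
force: [-0.0, 0.2, 0.3]
opening: 0.0003
```

```bash
python3 -c "
from h import *
state()
from plant import *
s=snapshot('side')['color'][:,:,::-1]
cv2.imwrite('pics/s12.png',cv2.resize(s[80:170,215:295],None,fx=6,fy=6,interpolation=2))"
```

```text
t 20.425 p [ 0.534  -0.183   0.1469] F [-0.0396  0.2231  0.3407] M [0.014  0.0805 0.015 ] op 0.0003
xdown tilt [-0.0002 -0.     -1.    ] jaw ang 170.81942892055395 q [  0.9461  13.9974 -19.7511   0.0006 -56.2648 -10.1271]
```

View pics/s12.png

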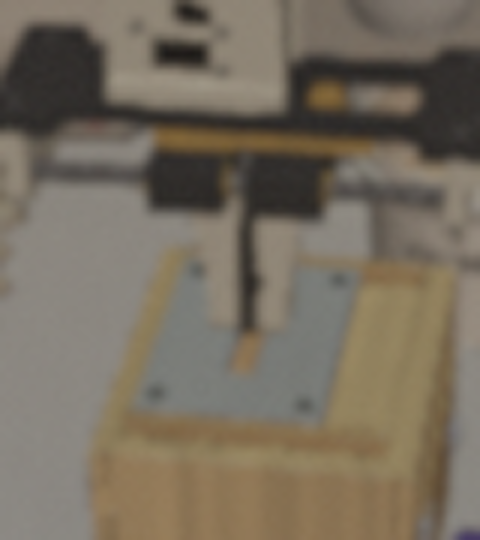

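Force has vanished: the rib seems to have dropped. Back off and check.

Emit:
{"api": "carry_out", "payload": {"series": [[[-15, 0, 0, 0, 0, 0], [-40, 0, 0, 0, 0, 0], [-70, 0, 0, 0, 0, 0], [-90, 0, -40, 0, 0, 0], [-95, 0, -80, 0, 0, 0], [-95, 0, -120, 0, 0, 0], [-95, 0, -150, 0, 0, 0], [-95, 0, -160, 0, 0, 0], [-95, 0, -160, 0, 0, 0], [-95, 0, -160, 0, 0, 0]]]}}

```text
clock: 21.72
tool_pos: [0.5088, -0.3402, 0.2424]
orientation: [-75.9, 90.0, 5.0]
force: [1.1, 0.4, 0.7]
opening: 0.0003
```

```bash
python3 -c "
from h import *
state()
from plant import *
s=snapshot('side')['color'][:,:,::-1];t=snapshot('top')['color'][:,:,::-1]
cv2.imwrite('pics/s13.png',np.hstack([cv2.resize(s[110:170,220:280],None,fx=6,fy=6,interpolation=2),cv2.resize(t[165:225,285:345],None,fx=6,fy=6,interpolation=2)]))
cv2.imwrite('pics/t13.png',t)"
```

```text
t 21.725 p [ 0.5088 -0.3402  0.2424] F [1.1174 0.4387 0.7417] M [0.031  0.0919 0.0001] op 0.0003
xdown tilt [ 0.0004  0.     -1.    ] jaw ang 170.8533401359795 q [-15.5142  14.1066  -6.3142  -0.009  -69.5565   6.3707]
```

View pics/s13.png

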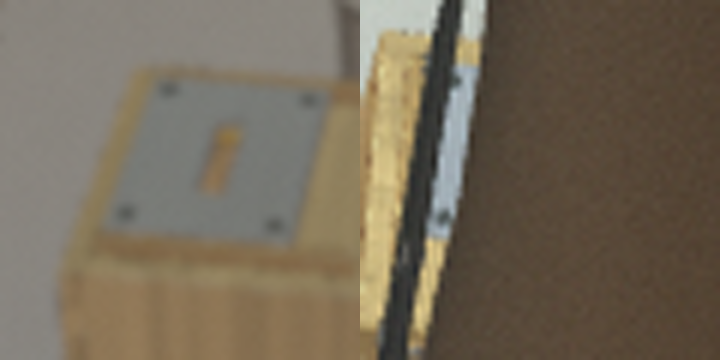

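View pics/t13.png

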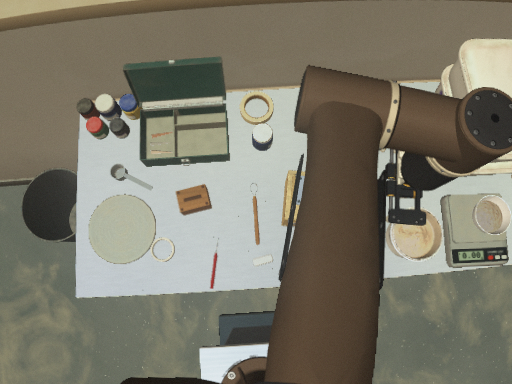

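Emit:
{"api": "carry_out", "payload": {"series": [[[-10, 14, -25, 0, 0, 0], [-10, 28, -50, 0, 0, 0], [-10, 42, -75, 0, 0, 0], [-10, 56, -100, 0, 0, 0], [-10, 70, -130, 0, 0, 0], [-10, 84, -160, 0, 0, 0], [-10, 100, -190, 0, 0, 0], [-10, 116, -220, 0, 0, 0], [-10, 116, -220, 0, 0, 0]]]}}

```text
clock: 22.95
tool_pos: [0.358, -0.5404, 0.2518]
orientation: [77.5, 90.0, 158.2]
force: [-0.5, -0.1, -0.4]
opening: 0.0007
```

```bash
python3 -c "
from h import *
state()
from plant import *
s=snapshot('side')['color'][:,:,::-1];t=snapshot('top')['color'][:,:,::-1]
t0=cv2.imread('pics/top0.png')
c=lambda t:cv2.resize(t[165:225,285:345],None,fx=6,fy=6,interpolation=2)
cv2.imwrite('pics/s14.png',np.hstack([c(t0),c(t)]))
d=np.abs(t.astype(int)-t0).max(2);print((d[60:290,80:275]>40).sum())"
```

```text
t 22.95 p [ 0.358  -0.5404  0.2518] F [-0.5469 -0.0726 -0.4334] M [0.1215 0.0819 0.0478] op 0.0007
xdown tilt [-0.0005  0.0002 -1.    ] jaw ang 170.72979216189063 q [-39.2612  17.2655  -0.7607   0.0103 -72.005   29.9878]
0
```

View pics/s14.png

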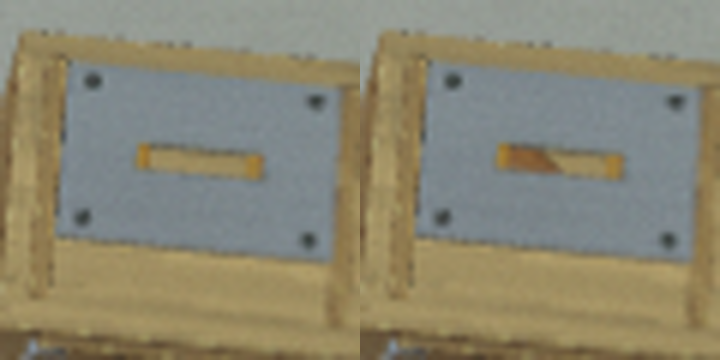

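```bash
python3 -c "
from plant import *
print(close_job())"
```

```text
the job is handed in; nothing more can be done
None
```

The rib is inside the returns box and the job is handed in, at about 23 s of the 72 s allowed.

- **Method:** I measured the slot in both cameras at about +14.5 mm along the box's x. I pulled the rib out of the rack and lowered it into the slot in small steps, first touching only the sprung bars. I let go with about 32 mm standing out, and it stayed upright. I then pushed it down from above with the fingers shut until it dropped.
- **Forces:** The highest reading between moves was about 9 N, against the 30 N limit. I did not log the force within each move.
- **Last checks:**
  - The force fell to zero after the final push.
  - Nothing stands out of the plate, and both brass bars are back out.
  - Part of the rib shows through the slot from above, apparently leaning inside the box. I did not measure its height, but lying below the plate puts its middle well under 78 mm.
  - The bench on the rack's side of the box shows no bystander moved, comparing the top view before and after. That comparison was coarse: it did not even register the rib leaving the rack.
- **Disagreement:** An image fit of the rib's lean in the grip (about 2.5°) was a poor fit, so I did not use it.

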